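Tare the bakery portion scale for the flour scoop

TASK

Get the bench scale ready for weighing flour: set the empty scoop, handle up and centred, in the cradle on the scale's pan, lowering it until it rests there before you let go, without dropping it or pushing the pan down to its stop. Then, with the scoop lying there, turn the tare knob down in its round well until the blue zero mark of the dial has come under the tip of the red pointer, and let go of everything. Leave the other things on the bench where they are.

Things in the scene. Friction and masses are not known exactly. Their poses are not given: they have to be found in the camera images.
- scale: White spring scale, fixed to the bench, 235 mm (its x) by 320 mm (its y). Origin: on the bench under its middle; z up. Its -y half (y -165 to -10 mm) is the dial housing with a flat top at z 75 mm, holding the dial (116 mm across, centre at x 50, y -87.5 mm; its glass and rim stand 9 mm above the top) and, nearer the robot, the knob's well. The +y half is a lower base, top at z 50 mm, with the steel pan above it.
- cradle (a point): Where the middle of the scoop's axis (point scoop_axis) lies when the scoop rests in the cradle: two V-shaped saddles (flanks at 48 degrees) 90 mm apart along x on the 150 x 140 mm pan plate. It rides with the pan, 63 mm over the plate, 140 mm over the bench when empty. x: along the cradle (the scoop may point either way). The saddles reach up to 25 mm below this point; the belly clears the plate by 8 mm.
- platform (a joint): How far the pan is pressed down, m: 0 when empty, 0.001 m for each newton (spring), lower stop at 0.018. The empty scoop presses it about 2 to 3.5 mm.
- scoop: Loose aluminium flour scoop, 180 mm long, 110 mm wide, half-round belly of 55 mm outside radius, 0.19 to 0.34 kg. Origin: lowest line of the belly, midway along; x along the scoop to its open mouth, z up. A flat hood closes the back half of the top (z 58 mm); a blue handle bridges over it. Stands upright by itself.
- scoop_handle (a point): Middle of the scoop's blue handle bar (35 mm behind the scoop's origin, 96 mm above it). The bar runs along the scoop's x: 96 mm long, 20 mm wide, 14 mm high, with 31 mm free below it between its two end posts (72 mm apart inside).
- scoop_axis (a point): Middle of the axis of the scoop's round belly, 55 mm above its origin; axes as the scoop's.
- knob_top (a point): Middle of the top of the black tare knob, on its upright axis, 5 mm below the housing's flat top, 29 mm above the well's floor. The grip is a bar 36 mm long (this point's x), 14 mm thick (y), 26 mm high, on a flat disc 37 mm across and 4 mm high on the well's floor. A white line on top marks the +x end.
- knob (a joint): Tare knob angle, rad, clockwise positive seen from above; stops at -0.8 and 3.2; light friction (0.05 N m), stays where left. It turns the dial card, with the zero mark, the same way by 0.7 times its angle. The scoop's weight swings the pointer clockwise by 0.6 to 1.1 rad, so the knob must go clockwise after it (0.5 to 2.1 rad in all).
- pointer: Red pointer over the dial, 50 mm from its axis to its tip. Origin: on its axis at the dial's centre; x along the pointer to its tip, z up. Load on the pan swings it clockwise seen from above, 0.32 rad for each millimetre of pan travel; the knob does not move it. It is behind glass and cannot be touched.
- pointer_tip (a point): Tip of the red pointer, 50 mm from the dial's centre.
- zero_mark (a point): Middle of the blue zero mark (18 mm long, 8 mm wide) on the white dial card, 50 mm from the dial's centre, at the pointer tip's height. It moves round the centre as the knob turns the card under the pointer; with the knob at 0 it lies towards the scale's +x. The dial's 40 divisions are 8 mm apart there.
- bowl: White bowl, 130 mm across, 60 mm high, a bystander. Origin: centre of its underside.
- dredger: Steel flour dredger, 64 mm across, 110 mm high, a bystander. Origin: centre of its underside.
- well (a point): Middle of the mouth of the tare knob's round well, level with the housing's flat top (at x -72, y -115 mm on the scale). The well is 72 mm across and 34 mm deep with straight walls; the knob stands on its axis.
- cutter: Steel pastry cutter ring, 84 mm across, 45 mm high, a bystander. Origin: centre of its underside.
Mind the look-alikes: they are no part of the job. Of the things that look like the scoop, take the one that is farthest to the robot's left at the start.

How it is judged:
By the outcome, as a careful person would: the job done as asked, in the order asked, and still so for the second after the job is handed in, with the robot touching nothing.
It also fails if it takes over 64 s, if anything falls off the work surface, if the arm or the gripper's body presses on something with over 40 N, if the wrist force passes 120 N, or if a joint passes its speed limit or range.

ROBOT

A 6-joint arm with a two-finger parallel gripper is mounted at the origin on the work surface. World frame = base frame: x ahead of the robot, y to its left, z up, the work surface at z = 0. Lengths are in m, angles in rad, forces in N, time in s.
With the tool pointing down it reaches from about 0.425 to 0.95 m from the base axis. Payload 3.5 kg.
Tool frame: the origin (TCP) lies on the mounting face of the last link; the fingertips stand 173 mm ahead of it and the grasp point (between the pads) lies 155 mm ahead of it (arm.pinch_z is the distance from the TCP to the grasp point, in m); z points along the fingers, y is the line along which they close (so a half turn about z gives the same grasp; the last joint's range is limited). The gripper opens to 85 mm and grips with 20 to 120 N. Pads are 22 mm wide; open, the fingers measure 114 mm over their backs; the gripper's body (76 mm by 85 mm) begins 54 mm behind the grasp point. The pads swing forward as they close: fully open they stand 13 mm farther back than shut.
Start: joints at [1.102, 0.286, 1.577, -0, 1.279, -0.15], TCP at [0.212, 0.641, 0.405] pointing down, gripper open.
Joint ranges: [-2.77, 2.77], [-0.9, 2.22], [0.21, 2.48], [-1.53, 4.67], [0.24, 2.81], [-2.84, 2.84]. Speed limits (rad/s): [2.79, 2.79, 3.14, 3.14, 3.14, 3.14].

INTERFACE

Orientations are given as a unit quaternion [w, x, y, z].
In Python, from station import arm, set_gripper, inverse_kinematics, imaging, order, monitor gives the robot as it stands. Calls block until the motion is done:
- arm.move_to(position, orientation): joint-space move of the TCP to a pose.
- arm.movel(position, velocity=0.15, orientation=None): straight line of the TCP; orientation=None keeps the orientation; velocity is the mean speed in m/s.
- arm.move_j(angles): joint-space move.
- set_gripper(opening, f_grip=None): opening from 0.0 (shut) to 1.0 (fully open); f_grip is the grip in N (None keeps the last); returns when the fingers have stopped.
- arm.wait(seconds).
- inverse_kinematics(position, orientation): joint angles nearest the present ones, or None.
- imaging.camera(name): name is "side" or "top"; returns the picture (384x512x3 uint8, red, green, blue); there is no depth.
- imaging.camera_params(name): a dict with "fov_y" (degrees; the focal length in pixels is half the picture's height over the tangent of half this angle, whatever the lens; pixels are square), "cx", "cy" (the principal point, pixels), "pose" (4x4, takes a point from camera to world coordinates). Camera axes: x right, y down, z forward; pixel columns grow to the right and rows downward; lengths in m; the calibration is good to about 2 mm. A picture is of the moment at which its call begins. camera_params takes no time and is no camera call.
A pose or a line that the arm cannot do raises arm.PlanningError and nothing moves.
- order.job_done(): hands the job in; it is judged then, once.
Readings, each from a call of its own:
- monitor.get_clock(): time.
- monitor.get_joints(): joint angles.
- monitor.get_dq(): joint speeds.
- monitor.get_joint_efforts(): joint torques, N m.
- monitor.get_tool_pos(): TCP position.
- monitor.get_tcp_rot(): TCP orientation.
- monitor.get_force(): force on the tool from outside, world axes, zero at the start.
- monitor.get_wrist_torque(): the same for the moment, N m.
- monitor.get_width(): opening from 0.0 (shut) to 1.0 (fully open).
- monitor.get_finger_force(): force on a finger pad.
Only numpy, scipy, OpenCV 4.12 (cv2) and the standard library are available. Lean on these libraries where they do the work, as an engineer would, in place of code of your own. Each camera call takes 0.05 s, during which the arm holds its last target. There are 200 camera calls.

## Working session

There is one attempt and no reset: what is moved stays moved. The work goes in short steps, each a Python script; the robot and the scene stay as the last script left them, time stands still between calls to the robot, and variables do not carry over. Pictures are saved under pics/ and viewed, at most 10 in all, crops included, and the job is handed in when it is done.

```bash
ls; mkdir -p pics; python3 - <<'E'
from station import *
import cv2
ims=[]
for n in("top","side"):
    p=imaging.camera_params(n);print(n,p)
    im=imaging.camera(n);cv2.imwrite(f"pics/{n}0.png",cv2.cvtColor(im,cv2.COLOR_RGB2BGR));
print(monitor.get_clock(),monitor.get_tcp_rot(),arm.pinch_z)
E
```

```text
pics
top {'fov_y': 50.26640124577763, 'cx': 255.77578268958456, 'cy': 189.67731742800044, 'pose': array([[ 0.00946104, -0.99333733,  0.11485397,  0.39961705],
       [-0.99987098, -0.01088875, -0.01180966, -0.08803368],
       [ 0.01298159, -0.11472742, -0.99331219,  1.69436346],
       [ 0.        ,  0.        ,  0.        ,  1.        ]])}
side {'fov_y': 55.976637594712145, 'cx': 257.6744689131542, 'cy': 187.356396376455, 'pose': array([[ 0.9302194 , -0.23050055,  0.28558952,  0.19327845],
       [-0.36669987, -0.61541841,  0.69770437, -1.04008919],
       [ 0.0149358 , -0.75374378, -0.65699866,  0.99765396],
       [ 0.        ,  0.        ,  0.        ,  1.        ]])}
0.1 [-3.17491546e-04  1.58723791e-01  9.87322452e-01 -1.01612871e-03] 0.1547
```

View pics/top0.png

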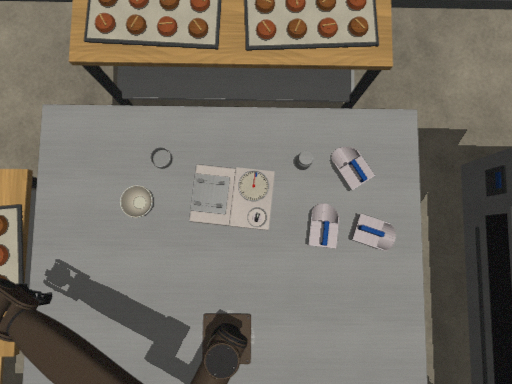

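View pics/side0.png

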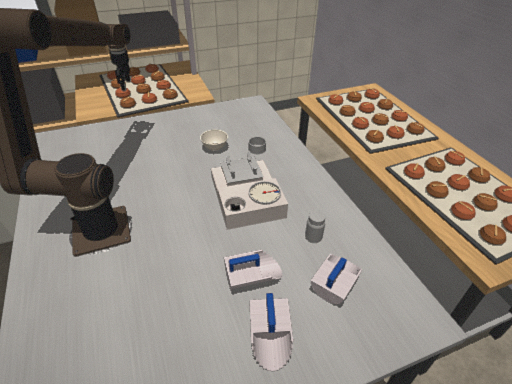

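Three scoop look-alikes in the top view: handles at about (325,232), (358,170) and (371,231). Image left is +y, the robot's left, so (325,232) fits "farthest left". In the side view it is the one at (245,262). The scale's dial is at (254,186), the well at (256,217) and the pan at (211,194). I'll confirm this in an enlarged crop and measure.

```bash
cat > h.py <<'E'
import numpy as np, cv2
from station import *
def ray(n,uv):
    p=imaging.camera_params(n);f=192/np.tan(np.radians(p["fov_y"]/2));T=np.array(p["pose"])
    d=T[:3,:3]@np.array([(uv[0]-p["cx"])/f,(uv[1]-p["cy"])/f,1]);return T[:3,3],d
def plane(n,uv,z):
    o,d=ray(n,uv);return o+d*(z-o[2])/d[2]
def tri(a,b):
    o1,d1=ray("top",a);o2,d2=ray("side",b)
    s=np.linalg.lstsq(np.c_[d1,-d2],o2-o1,rcond=None)[0]
    p,q=o1+s[0]*d1,o2+s[1]*d2;return (p+q)/2,np.linalg.norm(p-q)
def blobs(im,m,amin):
    n,l,s,c=cv2.connectedComponentsWithStats(m.astype(np.uint8))
    return [(s[i,4],c[i],np.argwhere(l==i)[:,::-1].astype(np.float32)) for i in range(1,n) if s[i,4]>=amin]
def bluem(im):
    h=cv2.cvtColor(im,cv2.COLOR_RGB2HSV);return (h[...,0]>100)&(h[...,0]<130)&(h[...,1]>130)&(h[...,2]>50)
def save(im,name):cv2.imwrite("pics/"+name,cv2.cvtColor(im,cv2.COLOR_RGB2BGR))
E
python3 - <<'E'
from h import *
ims={n:imaging.camera(n) for n in("top","side")}
for n,im in ims.items():
    for a,c,p in blobs(im,bluem(im),5):
        if n=="top":
            w=np.array([plane(n,q,.103)[:2] for q in p]);r=cv2.minAreaRect(w.astype(np.float32)*1000)
            print(n,a,c.round(1),"world",w.mean(0).round(3),r)
        else: print(n,a,c.round(1),plane(n,c,.1).round(3))
t,s=ims["top"],ims["side"]
R=lambda im,x,y,w,h,W,H:cv2.resize(im[y:y+h,x:x+w],(W,H),interpolation=cv2.INTER_CUBIC)
out=np.zeros((600,800,3),np.uint8)
out[:300,:400]=R(t,185,160,100,75,400,300); out[:300,400:]=R(t,300,140,100,75,400,300) ; 
out[:300,400:]=R(t,300,140,133,100,400,300)
out[300:,:400]=R(s,200,145,100,75,400,300); out[300:,400:]=R(s,215,235,160,120,400,300)
save(out,"c1.png")
E
```

```text
top 112 [358.5 169.8] world [ 0.667 -0.512] ((666.6427612304688, -510.9613342285156), (91.09346008300781, 22.175987243652344), 31.455856323242188)
top 38 [499.1 179.5] world [ 0.635 -1.069] ((634.8900146484375, -1066.968017578125), (11.945966720581055, 60.629661560058594), 86.59469604492188)
top 108 [325.2 232.9] world [ 0.418 -0.378] ((417.5972900390625, -377.65167236328125), (17.76758575439453, 87.16505432128906), 83.72001647949219)
top 105 [371.6 230.4] world [ 0.429 -0.559] ((429.29681396484375, -556.89404296875), (100.20929718017578, 17.30417251586914), 72.0864486694336)
side 225 [25.7 54.7] [-0.33   1.629  0.1  ]
side 189 [244.1 260. ] [ 0.42  -0.388  0.1  ]
side 183 [335.7 271.5] [ 0.662 -0.526  0.1  ]
side 233 [270.5 312. ] [ 0.427 -0.578  0.1  ]
```

View pics/c1.png

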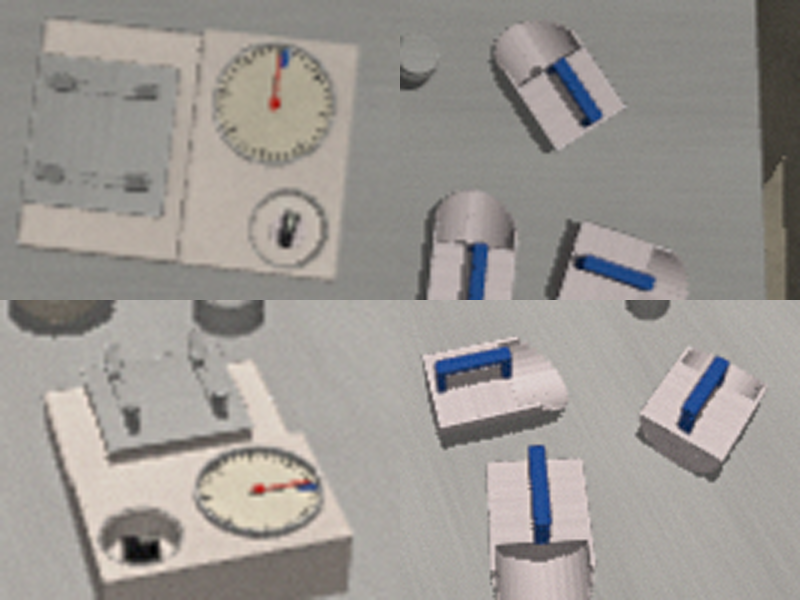

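The crop confirms the target: blue handle at (325,233), leftmost of the three, mouth pointing ahead (+x). World position is about (0.418,-0.378), and both views agree to about 1 cm. Next I'll get the scale frame and move above the handle.

```bash
cat >> h.py <<'E'
def quat(th):
    p=(np.radians(th)+np.pi/2)/2; return [0,np.cos(p),np.sin(p),0]
def best(pos,th):
    o=[(abs(j[5]),t) for t in(th,th+180,th-180,th+360) for j in [inverse_kinematics(pos,quat(t))] if j is not None]
    return min(o)[1]
E
python3 - <<'E'
from h import *
D,e1=tri((253.75,185.75),(264.5,192.5)); W,e2=tri((257,217.25),(235.5,205))
print("dial",D,e1,"well",W,e2)
D1=plane("top",(253.75,185.75),.08);W1=plane("top",(257,217.25),.075)
D2=plane("side",(264.5,192.5),.08);W2=plane("side",(235.5,205),.075)
for d,w in((D1,W1),(D2,W2)):
    v=(d-w)[:2];print(d,w,"len",np.linalg.norm(v),"exp",np.hypot(122,27.5),"yaw",np.degrees(np.arctan2(v[1],v[0])-np.arctan2(27.5,122)))
for n,z in(((62,82),0),((147,91),0),((48,174),0),((138,183),0)): print("saddle",plane("top",(185+n[0]/4,160+n[1]/4),.113))
H,e=tri((325.2,232.9),(244.1,260));print("handle",H,e)
im=imaging.camera("top")
# scale right (housing) edge: white outline
h=cv2.cvtColor(im,cv2.COLOR_RGB2HSV);
m=(im.astype(int)[...,0]-im.astype(int)[...,2]>8)&(im[...,0]>150); m[:150]=0;m[240:]=0;m[:,:180]=0;m[:,290:]=0
c=max(cv2.findContours(m.astype(np.uint8),0,1)[0],key=cv2.contourArea)
w=np.array([plane("top",q[0],.065)[:2]*1000 for q in c],np.float32);print("scale rect",cv2.minAreaRect(w))
pos=[H[0],H[1],.33];t=best(pos,83.7);print(t)
arm.move_to(pos,quat(t));print(monitor.get_clock(),monitor.get_joints(),monitor.get_force())
a=imaging.camera("top")[180:280,270:403];b=imaging.camera("side")[200:300,180:313]
save(np.hstack([cv2.resize(x,(400,300),interpolation=2) for x in(a,b)]),"c2.png")
E
```

```text
dial [ 0.60434737 -0.09971074  0.0777442 ] 0.0044827544563799514 well [ 0.48103087 -0.11419477  0.06635242] 0.007051548844914538
[ 0.60190859 -0.0990251   0.08      ] [ 0.47720209 -0.11316397  0.075     ] len 0.1255054554982763 exp 125.06098512325896 yaw -6.234324199316801
[ 0.60557759 -0.10240782  0.08      ] [ 0.48178816 -0.12350345  0.075     ] len 0.1255740712481329 exp 125.06098512325896 yaw -3.031555932544427
saddle [0.61607177 0.10871055 0.113     ]
saddle [0.60816225 0.02590035 0.113     ]
saddle [0.52615967 0.11998533 0.113     ]
saddle [0.51834864 0.03288994 0.113     ]
handle [ 0.42021109 -0.38053284  0.09031409] 0.004403881170704392
scale rect ((563.019775390625, -13.2728271484375), (318.44561767578125, 236.4276885986328), 84.47377014160156)
-96.3
3.8833 [-9.13794439e-01  1.23896717e-01  1.90955806e+00  1.11992513e-04
  1.10808582e+00  7.65895179e-01] [-0.92191094 -0.25458718  0.04314171]
```

View pics/c2.png

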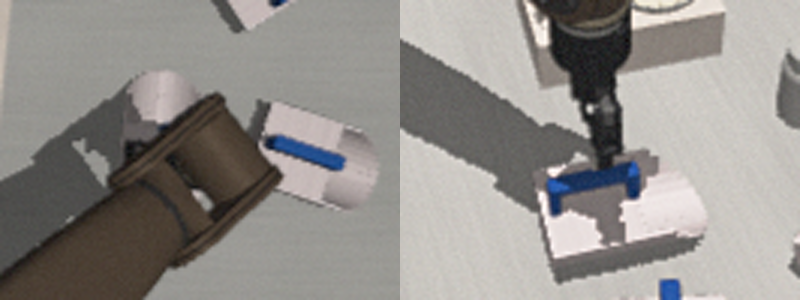

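The gripper is lined up over the chosen handle: in the side crop, the fingers sit over the bar's middle at about (600,170). The scale fits: yaw about -5.5°, cradle near (0.569,0.072), and the dial–well distance of 125.5 mm matches. Now grasp and lift.

```bash
python3 - <<'E'
from h import *
x,y=.4195,-.3795
arm.movel([x,y,.249],.12)
print("f",monitor.get_force())
set_gripper(0,60); print("w",monitor.get_width(),monitor.get_finger_force(),monitor.get_force())
arm.movel([x,y,.27],.06); print("lift",monitor.get_force(),monitor.get_wrist_torque(),monitor.get_width())
arm.movel([x,y,.43],.2); print("lift",monitor.get_force(),monitor.get_wrist_torque(),monitor.get_width(),monitor.get_clock(),monitor.get_tool_pos())
a=imaging.camera("top")[180:280,270:403];b=imaging.camera("side")[160:310,180:380]
save(np.hstack([cv2.resize(x,(400,300),interpolation=2) for x in(a,b)]),"c3.png")
E
```

```text
f [ 0.70176139 -0.39177573 -0.42442817]
w 0.2231961487378775 59.30301368236542 [-1.51343354  0.04773621  2.32489016]
lift [-0.13831722 -0.63820444 -3.14848095] [-0.04600501  0.04843724 -0.02135882] 0.22157381693635025
lift [-0.31633088  0.67988302 -3.89821156] [ 0.04087844  0.04221704 -0.00557281] 0.22294918975734462 6.875 [ 0.41923929 -0.37916999  0.42802325]
```

View pics/c3.png

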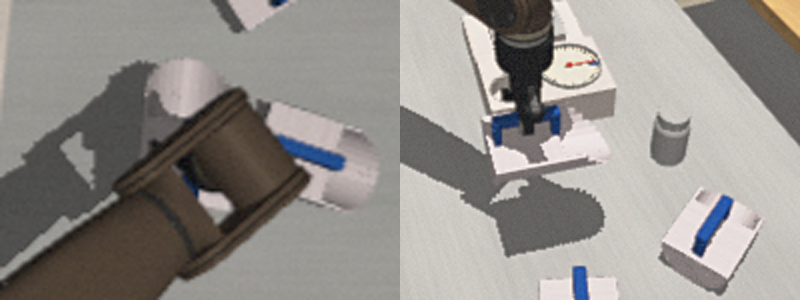

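The scoop is held level and clear (bar between the fingers at about (526,115) in the side crop). Carry it to hover over the cradle and check its position along the bar.

```bash
python3 - <<'E'
from h import *
q=quat(-95.5)
arm.move_to([.5342,.0752,.40],q)
p=monitor.get_tool_pos();print(p,monitor.get_joints(),monitor.get_clock())
im=imaging.camera("side");m=bluem(im);m[:, :150]=0
n=cv2.morphologyEx(m.astype(np.uint8),cv2.MORPH_CLOSE,np.ones((3,31)))
bl=[b for b in blobs(im,n>0,60)]
for a,c,pt in bl: print(a,c,pt.min(0),pt.max(0))
b=min(bl,key=lambda b:b[1][1]);pt=b[2]
z=p[2]-.1547+.002
L=pt[pt[:,0]<=pt[:,0].min()+1];Rr=pt[pt[:,0]>=pt[:,0].max()-1]
# tops of the bar at both ends
for e in(L,Rr):
    u=e[e[:,1].argmin()];print("end",u,plane("side",u,z+.007))
b=im[60:240,170:410];a=imaging.camera("top")[140:260,160:320]
save(np.hstack([cv2.resize(x,(400,300),interpolation=2) for x in(a,b)]),"c4.png")
E
```

```text
[0.53443798 0.07436951 0.40008978] [-4.97711411e-02 -9.01891491e-03  1.91409801e+00 -4.73977236e-04
  1.23624348e+00  1.61831218e+00] 8.6917
229 [231.55895197 138.01746725] [220. 132.] [243. 145.]
185 [335.73513514 271.45945946] [327. 258.] [345. 287.]
231 [270.46753247 312.00865801] [267. 293.] [274. 331.]
end [220. 135.] [0.4936418  0.0763575  0.25438978]
end [242. 132.] [0.57789555 0.06751197 0.25438978]
```

View pics/c4.png

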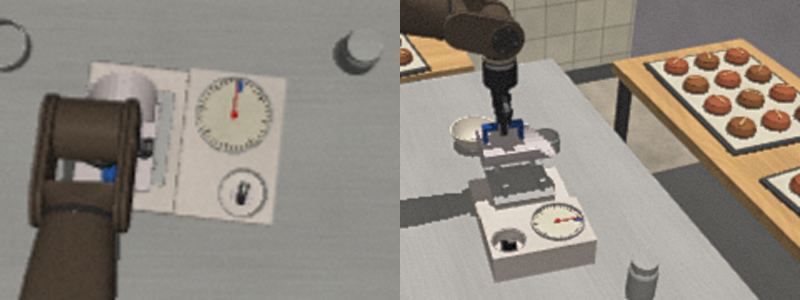

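Scoop hovers over the pan, with the bar's measured middle within 3 mm of the tool. Lower it guarded by force.

```bash
python3 - <<'E'
from h import *
def fz(n=8):
    v=[]
    for _ in range(n): v.append(monitor.get_force()); arm.wait(.02)
    return np.mean(v,0)
x,y=.532,.0750
arm.movel([x,y,.344],.12); arm.wait(.2); f0=fz(12); print("free",f0)
z=.344
while z>.3255:
    z-=.002; arm.movel([x,y,z],.02); f=fz(); print(round(z,4),(f-f0).round(2))
    if f[2]>-.2: break
print(monitor.get_clock(),monitor.get_tool_pos(),monitor.get_wrist_torque())
a=imaging.camera("top")[140:260,160:320];b=imaging.camera("side")[120:240,190:350]
save(np.hstack([cv2.resize(x,(400,300),interpolation=2) for x in(a,b)]),"c5.png")
E
```

```text
free [-0.04598701  0.0637518  -3.23445155]
0.342 [-0.26 -0.11  0.1 ]
0.34 [-0.18  0.07  0.22]
0.338 [-0.1  -0.13  0.03]
0.336 [0.03 0.21 0.4 ]
0.334 [0.48 1.35 1.9 ]
0.332 [0.41 2.03 3.8 ]
12.1083 [0.53216033 0.07509085 0.33236119] [0.33963322 0.00897592 0.06132151]
```

View pics/c5.png

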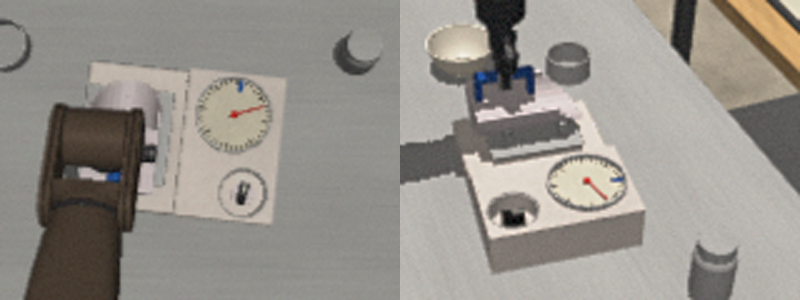

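The scoop is resting in the saddles and the pointer has swung clockwise. The +y side force (2 N) means the scoop sits a little to -y, so I'll centre it, then release.

```bash
python3 - <<'E'
from h import *
def fz(n=8):
    v=[]
    for _ in range(n): v.append(monitor.get_force()); arm.wait(.02)
    return np.mean(v,0)
x,y=.532,.0750
for k in range(4):
    y+=.001; arm.movel([x,y,.332],.02); f=fz(); print(round(y,4),f.round(2))
    if f[1]<.5: break
set_gripper(.6); arm.wait(.3); print(monitor.get_force(),monitor.get_width())
arm.movel([x,y,.38],.08); arm.movel([x,y,.44],.2)
arm.move_to([.46,-.02,.40],quat(-95.5)); arm.wait(.2); print(monitor.get_clock(),monitor.get_force())
t=imaging.camera("top");s=imaging.camera("side")
save(t,"t6full.png");save(s,"s6full.png")
for n,im in(("top",t),("side",s)):
    for a_,c,p in blobs(im,bluem(im),3): print(n,a_,c.round(2),plane(n,c,.174 if a_>30 else .08).round(4))
    h=cv2.cvtColor(im,cv2.COLOR_RGB2HSV); m=((h[...,0]<6)|(h[...,0]>174))&(h[...,1]>150)
    m[:150]=0;m[245:]=0;m[:,:200]=0;m[:,300:]=0
    for a_,c,p in blobs(im,m,3): print("red",a_,c.round(2),p.tolist()[:30])
save(np.hstack([cv2.resize(x,(400,300),interpolation=2) for x in(t[160:235,185:285],s[120:240,190:350])]),"c6.png")
E
```

```text
0.076 [1.01 1.39 0.55]
0.077 [ 0.1  -0.03 -0.29]
[-0.03315862 -0.05538949 -0.14315038] 0.5965996559911471
15.6583 [-0.15562342 -0.12991227  0.01718522]
top 112 [358.58 170.  ] [ 0.6544 -0.4933  0.174 ]
top 3 [256. 174.] [ 0.6492 -0.1075  0.08  ]
top 46 [498.85 179.28] [ 0.625  -1.0247  0.174 ]
top 112 [205.96 200.96] [0.5311 0.0789 0.174 ]
top 105 [371.35 230.37] [ 0.4281 -0.5365  0.174 ]
red 5 [253.2 185.6] [[253.0, 185.0], [254.0, 185.0], [252.0, 186.0], [253.0, 186.0], [254.0, 186.0]]
side 88 [ 8.28 60.15] [-0.3711  1.3526  0.174 ]
side 75 [235.21 149.53] [0.5516 0.0765 0.174 ]
side 185 [335.71 271.47] [ 0.6232 -0.5681  0.174 ]
side 230 [270.5 311.9] [ 0.4082 -0.6153  0.174 ]
red 4 [264.5 191.5] [[264.0, 191.0], [265.0, 191.0], [264.0, 192.0], [265.0, 192.0]]
```

View pics/c6.png

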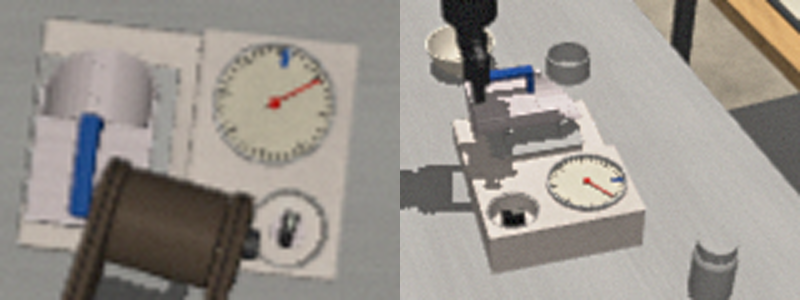

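The scoop is resting in the cradle. In the top crop the pointer tip is at (320,78) and the blue mark at (284,58) about the dial centre (274,103), roughly 49° apart, so the knob needs about 70° clockwise. Next: measure the knob bar and move above it.

```bash
python3 - <<'E'
from h import *
c2={}
for f,n,(x0,y0,x1,y1) in(("top0.png","top",(248,208,266,226)),("side0.png","side",(224,198,247,214))):
    im=cv2.imread("pics/"+f); g=cv2.cvtColor(im,6); m=np.zeros_like(g,bool); m[y0:y1,x0:x1]=g[y0:y1,x0:x1]<70
    for a,c,p in blobs(im,m,4): print(n,a,c.round(2),plane(n,c,.068).round(4))
    if n=="top":
        w=255-g[y0:y1,x0:x1].astype(float); w[w<150]=0
        P=np.array([plane("top",(x0+j,y0+i),.07)[:2] for i in range(y1-y0) for j in range(x1-x0)]);W=w.ravel()
        mu=(P*W[:,None]).sum(0)/W.sum();C=np.cov(P.T,aweights=W);e,v=np.linalg.eigh(C);print("mu",mu,"yaw",np.degrees(np.arctan(v[1,1]/v[0,1])),np.sqrt(e))
    print(g[y0:y1,x0:x1])
E
```

```text
top 15 [255.93 218.07] [ 0.4743 -0.1091  0.068 ]
mu [ 0.47701209 -0.11188659] yaw -23.634568023354095 [0.00623919 0.01266348]
[[175 176 176 168 143 123 116 118 122 125 114 103 124 141 163 171 172 171]
 [174 175 168 136 131 132 164 174 175 177 172 157 144 114 118 128 164 171]
 [174 163 134 120 163 176 183 184 184 184 183 179 177 158 108 113 155 170]
 [166 138 140 167 176 179 183 183 183 182 181 182 183 181 175 120 111 153]
 [150 158 174 181 184 179 181 182 142 142 175 183 182 182 184 175 126 118]
 [148 168 181 183 178 181 181 163 101 109 127 126 168 181 183 185 127 105]
 [133 167 180 182 181 181 173 121  57 124 106  70 157 180 181 182 175 135]
 [148 171 181 180 178 175 174 113  69 163 111 108 163 178 183 183 183 124]
 [168 174 181 178 165 171 174 107  60 139  91 149 171 180 182 180 179 122]
 [169 179 178 180 159 170 132  68  60  87  71 156 176 180 181 182 180 125]
 [170 178 178 178 150 168 116  54  42  45 113 167 178 176 182 181 180 122]
 [151 175 178 180 157 172 106  39  36  37 118 166 166 174 180 183 181 129]
 [157 173 178 178 176 178 110  37  42  59 154 178 178 179 180 183 138 111]
[... 1279 characters left out ...]
201 151 130 192 208]
 [203 160 126 177 212 219 148  65  16  17  21  22  23  18  12  50 168 221
  217 176 156 195 208]
 [207 211 179 182 210 218 149  57  24  14  28  18   9  17  15  46 152 212
  199 165 194 206 205]
 [198 217 210 167 189 199 140  61  30  23  18  19  24  33  45  61 139 192
  194 201 204 207 202]
 [169 208 214 209 203 174 148 113  78  68  66  67  68  93 117 123 154 203
  210 210 208 210 208]
 [140 203 210 214 213 212 195 201 160 160 159 158 159 178 188 212 215 211
  206 208 207 199 183]
 [103 201 212 215 213 214 212 214 212 216 219 218 211 210 214 213 206 184
  165 157 142 115 108]
 [100 197 213 216 212 213 209 204 215 207 204 202 189 165 159 130 112 113
  110 114 108 110 110]]
```

The knob bar is at about (256.6,217) in the top view, world about (0.4785,-0.1133), yaw about -14°, which matches the mark's position. Descend into the well with force checks, grip, and turn 1.0 rad first.

```bash
python3 - <<'E'
from h import *
x,y=.4785,-.1135
set_gripper(.30,25)
arm.move_to([x,y,.33],quat(76)); arm.wait(.2); f0=monitor.get_force(); print(monitor.get_joints(),monitor.get_clock())
arm.movel([x,y,.258],.12)
ok=True
for z in(.248,.240,.232,.225):
    arm.movel([x,y,z],.05); f=monitor.get_force()-f0; print(z,f.round(2))
    if np.linalg.norm(f)>5: ok=False;break
if ok:
    set_gripper(0,25); arm.wait(.1); print("grip",monitor.get_width()*85,monitor.get_finger_force(),(monitor.get_force()-f0).round(2),monitor.get_wrist_torque())
im=imaging.camera("top");s=imaging.camera("side")
save(np.hstack([cv2.resize(x,(400,300),interpolation=2) for x in(im[160:235,185:285],s[140:230,200:320])]),"c7.png")
print(monitor.get_clock())
E
```

```text
[-4.39452449e-01 -4.56188241e-02  2.08491999e+00  1.37805676e-05
  1.10221351e+00 -1.76594343e+00] 19.0
0.248 [ 0.01 -1.49 -0.48]
0.24 [ 0.38 -0.3  -0.23]
0.232 [-0.18 -0.65  0.89]
0.225 [-0.36  0.18  1.65]
grip 13.617235191576524 30.149366855621338 [-1.26 -5.64 -0.37] [-0.61561908  0.2478927  -0.02042961]
21.4583
```

View pics/c7.png

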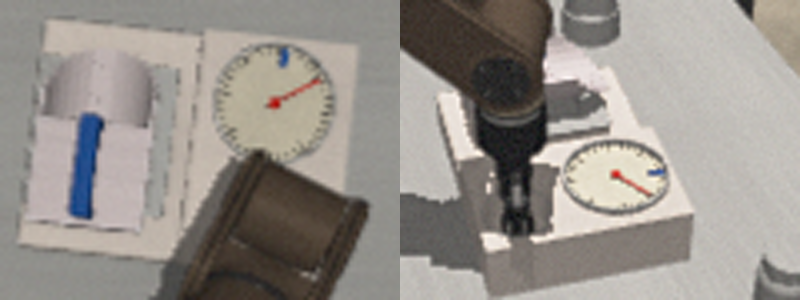

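The knob is gripped (13.6 mm wide), and the dial, pointer and mark stay visible. I'll shift slightly to relieve the side force, turn, and measure after each step.

```bash
cat >> h.py <<'E'
def dial(n="top",C=None,nav=3):
    im=np.mean([imaging.camera(n).astype(float) for _ in range(nav)],0)
    c0=(253.75,185.75) if n=="top" else (264.5,192.5)
    r=range(-17,18);U=np.array([(round(c0[0])+i,round(c0[1])+j) for j in r for i in r])
    X=np.array([plane(n,u,.08)[:2] for u in U]); I=im[U[:,1],U[:,0]]
    B=np.clip(I[:,2]-I[:,:2].max(1)-10,0,None); Rd=np.clip(I[:,0]-I[:,1:].max(1)-35,0,None)
    C=plane(n,c0,.08)[:2]; d=np.linalg.norm(X-C,axis=1); B[(d>.064)|(d<.03)]=0
    hub=d<.01; Cn=(X*(Rd*hub)[:,None]).sum(0)/(Rd*hub).sum()
    d=np.linalg.norm(X-Cn,axis=1); Rd[(d<.012)|(d>.06)]=0
    a=lambda W:-np.degrees(np.arctan2(*((X-Cn)*W[:,None]).sum(0)[::-1]))
    return Cn.round(4),a(Rd).round(1),a(B).round(1),Rd.sum().round(),B.sum().round(), (np.linalg.norm((X*B[:,None]).sum(0)/B.sum()-Cn)*1e3).round(1)
E
python3 - <<'E'
from h import *
print(dial("top"),dial("side"))
p=monitor.get_tool_pos();arm.movel([p[0],-.1155,.225],.03);print(monitor.get_force())
j=np.array(monitor.get_joints())
for k in range(3):
    j[5]+=.33; arm.move_j(j); print(k,monitor.get_force().round(1),monitor.get_wrist_torque().round(2))
arm.wait(.2)
print(dial("top"),dial("side"),monitor.get_clock(),monitor.get_width()*85)
E
```

```text
(array([ 0.6039, -0.0972]), np.float64(61.4), np.float64(10.6), np.float64(372.0), np.float64(286.0), np.float64(46.5)) (array([ 0.6078, -0.0992]), np.float64(64.6), np.float64(15.9), np.float64(378.0), np.float64(239.0), np.float64(46.2))
[-0.52394618  5.67145204  3.17775806]
0 [1.  5.8 1.3] [ 0.86 -0.25 -0.05]
1 [3.8 7.  0.8] [ 1.25 -0.63 -0.  ]
2 [ 6.   9.4 -2.2] [ 1.53 -1.06  0.  ]
(array([ 0.604 , -0.0972]), np.float64(61.5), np.float64(52.3), np.float64(366.0), np.float64(250.0), np.float64(46.4)) (array([ 0.6078, -0.0993]), np.float64(64.9), np.float64(56.7), np.float64(328.0), np.float64(224.0), np.float64(49.7)) 23.7583 13.187231618424102
```

```bash
python3 - <<'E'
from h import *
p=monitor.get_tool_pos();arm.movel([p[0],-.1146,.225],.03);print(monitor.get_force().round(1))
j=np.array(monitor.get_joints()); j[5]+=.21; arm.move_j(j); arm.wait(.2)
print(dial("top"),dial("side"),monitor.get_force().round(1),monitor.get_clock())
save(np.hstack([cv2.resize(x,(400,300),interpolation=2) for x in(imaging.camera("top")[167:203,230:278],imaging.camera("side")[170:215,235:295])]),"c8.png")
E
```

```text
[ 3.6 10.1  0.6]
(array([ 0.6039, -0.0972]), np.float64(61.1), np.float64(59.4), np.float64(328.0), np.float64(102.0), np.float64(50.9)) (array([ 0.6078, -0.0993]), np.float64(64.7), np.float64(64.6), np.float64(308.0), np.float64(57.0), np.float64(51.5)) [ 3.2  5.1 -0.7] 24.825
```

View pics/c8.png

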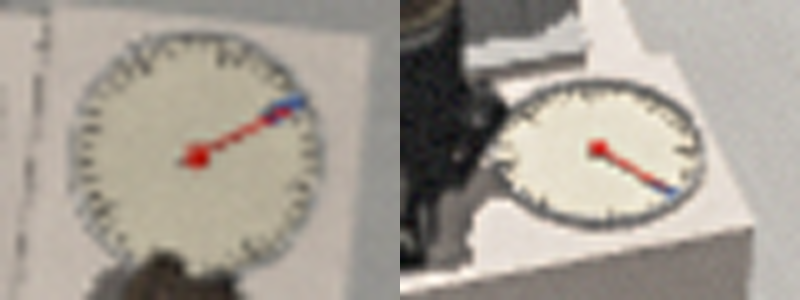

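The mark lies under the pointer tip at (285,107) in the top crop and (670,190) in the side crop, within about 1°. Release, withdraw straight up and check.

```bash
python3 - <<'E'
from h import *
p=monitor.get_tool_pos()
set_gripper(.27); arm.wait(.1); print(monitor.get_width()*85,monitor.get_force().round(1))
arm.movel([p[0],p[1],.30],.08); arm.movel([p[0]-.03,p[1]-.08,.42],.2); arm.wait(.3)
print(dial("top"),dial("side"),monitor.get_force().round(1),monitor.get_clock())
t=imaging.camera("top");s=imaging.camera("side")
R=lambda x,w,h:cv2.resize(x,(w,h),interpolation=2)
save(np.vstack([np.hstack([R(t[167:203,230:278],400,300),R(s[170:215,235:295],400,300)]),np.hstack([R(t[140:260,160:320],400,300),R(s[110:230,190:350],400,300)])]),"c9.png")
E
```

```text
22.78405021331389 [ 0.4 -0.2  0.3]
(array([ 0.604 , -0.0972]), np.float64(61.2), np.float64(59.5), np.float64(336.0), np.float64(102.0), np.float64(51.0)) (array([ 0.6078, -0.0993]), np.float64(64.7), np.float64(64.7), np.float64(316.0), np.float64(59.0), np.float64(51.5)) [-0.2 -0.2  0.9] 27.85
```

View pics/c9.png

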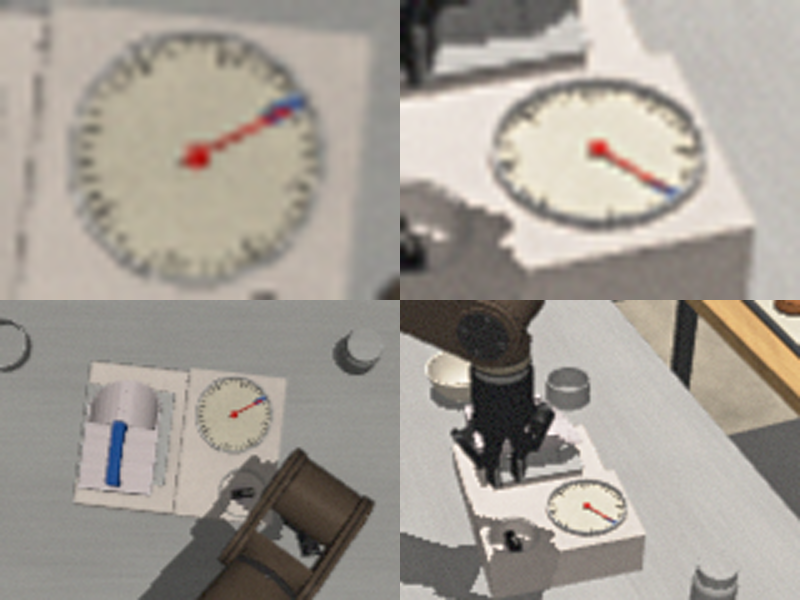

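The pointer tip lies over the mark in both views, the scoop sits level in the cradle, and the gripper is clear of everything. Handing in.

```bash
python3 -c "
from station import *
print(order.job_done(),monitor.get_clock())"
```

```text
the job is handed in; nothing more can be done
the job is handed in; nothing more can be done
```

The job is handed in: the scoop lies handle up in the cradle, the zero mark is under the pointer tip to within about 1–2° by my measurement, and the robot is clear of everything, at about 28 s of the allowed 64 s.

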